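# Pin the inking carriage, find the loose bearing bolt, hold its cap open

## Task

Slide the locking pin from the wooden tool block fully home into the lock block of the proof press's inking carriage and let it go. Then, starting at the lock block and working along the row, tap each of the three bearing-cap bolts on the head with the fingertips to find the one that gives. Lift the hinged cap of that loose bolt wide open and finish while still holding it open, so that the bearing can be looked at; leave the ink tin, the brayer and the planer block where they are.

Things in the scene. Friction and masses are not known exactly. Their poses are not given: they have to be found in the camera images.
- press: Table-top proof press, fixed: a grey cast bed 360 mm (x) by 700 mm (y), bed surface 45 mm high, a steel rail along y at x = -155 and +155 mm (tops 55 mm high; 73 mm high stops at their ends). At its -y end a form of wooden type (top 68 mm high) lies on the bed. Origin: centre of its underside on the table; its -x side faces the robot.
- carriage: Inking carriage on the press rails, fixed. Origin: its centre at rail-top height, 55 mm above the table. Three black rollers (56 mm dia.) lie along x, tops 73 mm above the origin. On its robot-side bar (x = -155 mm, 30 mm wide, top 20 mm above the origin) stand from -y to +y: steel lock block, then three bearings with hinged caps at y = -118, 0, 118 mm, all within 16 mm of the bar's centre line.
- tool_block: Hardwood block, fixed, 56 mm (x) by 120 mm (y, from -25 to +95) by 50 mm high. The pin stands in its hole at this origin. At y = +70 mm a thin steel T-shaped quoin key stands in it, up to 98 mm above the table. Origin: on its underside, right below the pin hole.
- lock_pin: The locking pin, loose, upright: steel shank 14 mm dia. and 46 mm long with a 4 mm tapered nose, under a knurled round head 26 mm dia. and 36 mm tall; about 110 g. Origin: the nose's lower end, z up along the pin: the head is from 46 to 82 mm above it. It stands in the tool block with its head on the block's top; draw it straight up by 50 mm to clear the hole.
- lock_hole (a point): Centre of the lock block's hole mouth, at the block's top face (125 mm above the table). Lock block: steel, 40 x 40 x 50 mm; the hole is vertical, 15.6 mm wide, 48 mm deep, with a 3 mm chamfer. Pin fully home: head resting on this face, nose 46 mm below it. z up, x and y as the carriage.
- bolt_1 (a point): Top centre of the hexagon bolt head of bearing 1 (next to the lock block) at rest, 126 mm above the table. Head 19 mm across, 8 mm tall, on a 6 mm spring. Two of the three bolts are tight and do not move; the loose one sinks up to 4 mm under about 2 N and springs back. Which one is loose varies and cannot be seen. Axes as the carriage.
- bolt_2 (a point): Top centre of the hexagon bolt head of bearing 2 (the middle one) at rest, 126 mm above the table. Head 19 mm across, 8 mm tall, on a 6 mm spring. Two of the three bolts are tight and do not move; the loose one sinks up to 4 mm under about 2 N and springs back. Which one is loose varies and cannot be seen. Axes as the carriage.
- bolt_3 (a point): Top centre of the hexagon bolt head of bearing 3 (farthest from the lock block) at rest, 126 mm above the table. Head 19 mm across, 8 mm tall, on a 6 mm spring. Two of the three bolts are tight and do not move; the loose one sinks up to 4 mm under about 2 N and springs back. Which one is loose varies and cannot be seen. Axes as the carriage.
- lip_1 (a point): Centre of the lip at the free (+y) end of the cap of bearing 1, with the cap shut: 24 mm beyond the bolt along +y. The cap there is 28 mm wide along x and 10 mm thick, its top 5 mm above this point, its end 10 mm farther along +y; 27 mm of free height below it. Take it from above with one finger on the -x side and one on the +x side. Axes as the carriage.
- lip_2 (a point): Centre of the lip at the free (+y) end of the cap of bearing 2, with the cap shut: 24 mm beyond the bolt along +y. The cap there is 28 mm wide along x and 10 mm thick, its top 5 mm above this point, its end 10 mm farther along +y; 27 mm of free height below it. Take it from above with one finger on the -x side and one on the +x side. Axes as the carriage.
- lip_3 (a point): Centre of the lip at the free (+y) end of the cap of bearing 3, with the cap shut: 24 mm beyond the bolt along +y. The cap there is 28 mm wide along x and 10 mm thick, its top 5 mm above this point, its end 10 mm farther along +y; 27 mm of free height below it. Take it from above with one finger on the -x side and one on the +x side. Axes as the carriage.
- hinge_1 (a point): Middle of the hinge line of the cap of bearing 1, along the carriage's x. The cap swings up about it: its lip (92 mm along +y, 6 mm above) rises and moves back towards -y. The caps of tight bolts are held down and do not open.
- hinge_2 (a point): Middle of the hinge line of the cap of bearing 2, along the carriage's x. The cap swings up about it: its lip (92 mm along +y, 6 mm above) rises and moves back towards -y. The caps of tight bolts are held down and do not open.
- hinge_3 (a point): Middle of the hinge line of the cap of bearing 3, along the carriage's x. The cap swings up about it: its lip (92 mm along +y, 6 mm above) rises and moves back towards -y. The caps of tight bolts are held down and do not open.
- loose_bolt (a joint): How far the loose bolt, whichever it is, is pressed down: 0 at rest, up to 0.004 m. Stays 0 while a tight bolt is tapped.
- loose_cap (a joint): Opening angle of the loose bolt's cap: 0 shut, 1.25 rad at its stop. The cap weighs 0.24 kg with its bolt, turns freely and falls shut when let go from any angle.
- ink_tin: Bystander: closed round ink tin, 76 mm dia., 58 mm tall. Origin: centre of its underside.
- brayer: Bystander: hand ink roller lying on the table, 100 mm roller along y at this origin, wooden handle 165 mm towards -x. Origin on the table.
- planer: Bystander: wooden planer block 75 x 110 x 26 mm lying on the form of the press. Origin: centre of its underside.

How it is judged (in metres and radians):
On the way, in this order (a step that is already met when the one before it is completed fails the run):
1. the locking pin is fully home in the lock block and let go (z of lock_pin in the frame of lock_hole below -0.042 m and horizontal distance between lock_pin and lock_hole below 0.005 m and angle between lock_pin's own z axis and vertical below 0.08 rad and contact force between the fingers and lock_pin below 0.2 N), for 0.2 s.
2. the bolt head next to the lock block is tapped with the fingertips (((contact force between the fingers and loose_bolt_c0 above 1 N and horizontal distance between loose_bolt_c0 and bolt_1 below 0.02 m) or (contact force between the fingers and bolt_b_c0 above 1 N and horizontal distance between bolt_b_c0 and bolt_1 below 0.02 m) or (contact force between the fingers and bolt_c_c0 above 1 N and horizontal distance between bolt_c_c0 and bolt_1 below 0.02 m))), for 0.02 s.
3. the bolt head in the middle is tapped with the fingertips (((contact force between the fingers and loose_bolt_c0 above 1 N and horizontal distance between loose_bolt_c0 and bolt_2 below 0.02 m) or (contact force between the fingers and bolt_b_c0 above 1 N and horizontal distance between bolt_b_c0 and bolt_2 below 0.02 m) or (contact force between the fingers and bolt_c_c0 above 1 N and horizontal distance between bolt_c_c0 and bolt_2 below 0.02 m))), for 0.02 s.
4. the bolt head farthest from the lock block is tapped with the fingertips (((contact force between the fingers and loose_bolt_c0 above 1 N and horizontal distance between loose_bolt_c0 and bolt_3 below 0.02 m) or (contact force between the fingers and bolt_b_c0 above 1 N and horizontal distance between bolt_b_c0 and bolt_3 below 0.02 m) or (contact force between the fingers and bolt_c_c0 above 1 N and horizontal distance between bolt_c_c0 and bolt_3 below 0.02 m))), for 0.02 s.
5. the loose bolt's cap is lifted wide open by the fingers (value of joint loose_cap above 0.85 rad and (contact force between the fingers and loose_cap_c0 above 0.3 N or contact force between the fingers and loose_cap_c1 above 0.3 N or contact force between the fingers and loose_cap_c2 above 0.3 N or contact force between the fingers and loose_bolt_c0 above 0.3 N)), for 0.2 s.
At the end, for the whole second after the job is handed in: The loose bolt's cap is held open by the fingers beyond 0.85 rad (49 degrees), still (under 0.15 rad/s), as the program finishes; the locking pin is upright in the lock block, its head within 4 mm of the block's top; ink tin, brayer and planer block within 30 mm of their places (all of step 5 and velocity of joint loose_cap between -0.15 and 0.15 rad/s and z of lock_pin in the frame of lock_hole below -0.042 m and horizontal distance between lock_pin and lock_hole below 0.005 m and angle between lock_pin's own z axis and vertical below 0.08 rad and distance of each of ink_tin, brayer, planer from where it was at the start of the episode below 0.03 m); the arm keeps its last pose, push and grip.
It fails at once if the ink tin, the brayer or the planer block is knocked away (distance of any of ink_tin, brayer, planer from where it was at the start of the episode above 0.03 m).
It also fails if it takes over 61 s, if anything falls off the work surface, if the arm or the gripper's body presses on something with over 40 N, if the wrist force passes 120 N, or if a joint passes its speed limit or range.

## Robot

A 6-joint arm with a two-finger parallel gripper is mounted at the origin on the work surface. World frame = base frame: x ahead of the robot, y to its left, z up, the work surface at z = 0. Lengths are in m, angles in degrees, forces in N, time in s.
With the tool pointing down it reaches from about 0.4 to 0.825 m from the base axis. Payload 7 kg.
Tool frame: the origin (TCP) lies at the very end of the fingers, on their centre line; the grasp point (between the pads) lies 19 mm behind it; x points along the fingers, y is the direction in which the jaws open and shut, and the axes are right-handed (so a half turn about x gives the same grasp; the last joint's range is limited). The gripper opens to 88 mm and grips with 3 to 60 N. Pads are 19 mm wide; open, the fingers measure 130 mm over their backs; the gripper's body (78 mm by 193 mm) begins 47 mm behind the grasp point.
Start: joints at [-50.988, 20.546, 0.682, 0, -70.136, -16.507], TCP at [0.258, -0.624, 0.227] pointing down, gripper open.
Joint ranges: [-176.03, 176.03], [-82.01, 121.73], [-58.28, 71.71], [-173.87, 95.51], [-174.79, -0.11], [-173.66, 173.66]. Speed limits (degrees/s): [136.94, 136.94, 172.46, 180, 180, 180].

## Interface

Orientations are given as [roll, pitch, yaw] about the fixed x, y, z axes, in that order (R = Rz(yaw) Ry(pitch) Rx(roll)).
In Python, from plant import monitor, eyes, ticket gives the robot as it stands. The module is installed in compiled form; this text tells all that it offers.
- The arm moves only by the shell command python3 -m crank 'ROWS'. ROWS is JSON, a list of rows, each an object with "linear": the shift along the world's x, y, z in units of 60 mm (1.0 is 60 mm), a list of three; "rot": the turn, a rotation vector about the world's x, y, z in units of 5 degrees (1.0 is 5 degrees), a list of three; "hand": the opening, from 0 (shut) to 1 (fully open). In form: [{"linear": [tx, ty, tz], "rot": [ax, ay, az], "hand": hand}, ...]. A call has 1 to 20 rows; each row shifts and turns the pose as measured when the row begins; what a row does not reach is not made up. A row lasts 1/8 s, in which the tool goes at most 62.5 mm and 10.7 degrees, less where a joint would pass 70% of its speed; a pose out of reach is approached as far as the arm can. A call is refused whole if a number of a shift passes 1 or a number of a turn 1, either way. A call with a gripper value outside its range is refused whole. The fingers move at their own pace and stop on an object; the grip force is fixed at half the most. Time passes only in rows, so rows that do not move let the fingers close. It gives the time, the measured TCP pose, the force and the opening at its end, in the units of the state.
- monitor.get_obs(): the state, without advancing time (a new reading comes with each control period).
- eyes.snapshot(name): name is "side" or "top"; returns a dict with "image" (400x640x3 uint8, red, green, blue), "depth" (400x640 float32, m along the optical axis (not along the pixel's ray), 0 where there is no reading), "K" (3x3 intrinsics, pixels), "camera_from_world" (4x4, takes a point from world to camera coordinates). Camera axes: x right, y up, looking along -z (the intrinsics and any distortion apply to the point x, -y, -z); pixel columns grow to the right and rows downward; lengths in m; the calibration is good to about 2 mm. A picture is of the moment at which its call begins.
- ticket.close_job(): hands the job in, once; it reports no verdict.
The state is a dict: "clock": time; "joint_pos": joint angles; "qvel": joint speeds; "tau": joint torques, N m; "tool_pos": TCP position; "orientation": TCP orientation; "force": force on the tool from outside, world axes, zero at the start; "moment": the same for the moment, N m; "opening": finger opening in m.
Only numpy, scipy, OpenCV 4.12 (cv2) and the standard library are available. Lean on these libraries where they do the work, as an engineer would, in place of code of your own. Each camera call takes 0.05 s, during which the arm holds its last target.

## Working session

There is one attempt and no reset: what is moved stays moved. The work goes in short steps, Python scripts to look and compute and a shell command to move; the robot and the scene stay as the last step left them, time stands still between calls to the robot, and variables do not carry over. Pictures are saved under pics/ and viewed, and the job is handed in when it is done.

```bash
mkdir -p pics
python3 - <<'E'
from plant import monitor, eyes
import cv2, numpy as np
print(monitor.get_obs())
for n in ("side","top"):
    s=eyes.snapshot(n); cv2.imwrite(f"pics/{n}0.png",s["image"][:,:,::-1]); np.savez(f"{n}0.npz",**s)
    print(n,s["K"],s["camera_from_world"])
E
```

```text
{'clock': 0.0, 'joint_pos': array([-5.09879688e+01,  2.05930858e+01,  6.33765859e-01, -2.07388409e-02,
       -7.01360487e+01, -1.65064988e+01]), 'qvel': array([ 0.05231506, -0.08692087, -0.04270406,  0.01207931,  0.07357745,
       -0.01438824]), 'tau': array([-5.29430527e-04, -5.82710767e+01,  2.93052489e+01,  6.99719936e+00,
        6.86201442e-03, -1.89696289e-04]), 'tool_pos': array([ 0.25815642, -0.62314953,  0.22560205]), 'orientation': array([ 94.95460566,  89.90265841, 117.45307498]), 'force': array([-0.75568032,  0.49932374, -0.19431532]), 'moment': array([ 0.02147201, -0.01993527, -0.00688237]), 'opening': 0.08773722064083939}
side [[370.55808451   0.         315.79586898]
 [  0.         370.55808451 194.34168512]
 [  0.           0.           1.        ]] [[ 7.59705578e-01 -6.50267143e-01  2.78212160e-04 -3.64935460e-01]
 [ 3.16762633e-01  3.70446622e-01  8.73172798e-01 -3.04194624e-01]
 [-5.67898644e-01 -6.63266118e-01  4.87410697e-01 -6.47526824e-01]
 [ 0.00000000e+00  0.00000000e+00  0.00000000e+00  1.00000000e+00]]
top [[440.7437925    0.         321.6787108 ]
 [  0.         440.7437925  203.03085875]
 [  0.           0.           1.        ]] [[ 1.53473685e-02 -9.99881033e-01  1.54201488e-03  9.20683733e-02]
 [ 9.95926594e-01  1.54236781e-02  8.88387892e-02 -5.51310067e-01]
 [-8.88520039e-02  1.72291992e-04  9.96044824e-01 -1.49251282e+00]
 [ 0.00000000e+00  0.00000000e+00  0.00000000e+00  1.00000000e+00]]
```

View pics/top0.png

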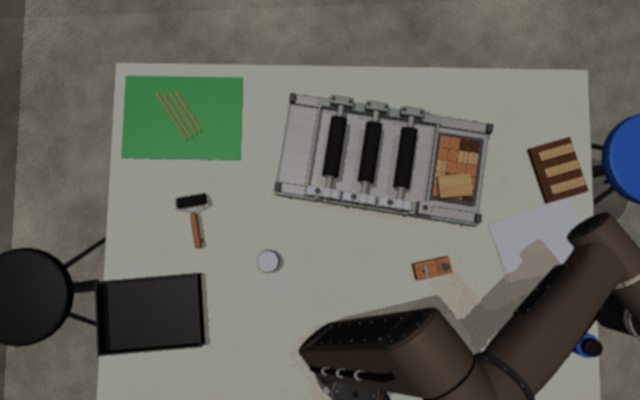

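View pics/side0.png

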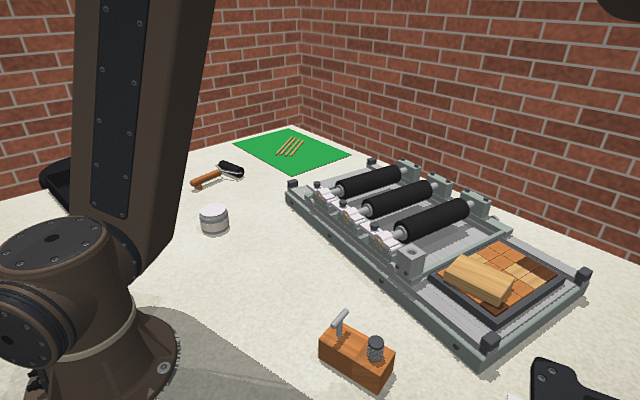

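The top view shows the press with its carriage (rollers at columns 335–408), the tool block near (432,268) and the ink tin near (269,261). The side view shows the pin head at (375,347) and the lock block near (409,262). I'll zoom in on both.

```bash
cat > h.py <<'E'
import numpy as np, cv2
def load(f): return dict(np.load(f))
def pt(s,u,v,d=None,z=None):
    K=s["K"];T=s["camera_from_world"];R=T[:3,:3];t=T[:3,3]
    ray=np.array([(u-K[0,2])/K[0,0],-(v-K[1,2])/K[1,1],-1.])
    C=-R.T@t; r=R.T@ray
    if z is not None: return C+r*(z-C[2])/r[2]
    if d is None: d=s["depth"][int(round(v)),int(round(u))]
    return C+r*d
def proj(s,p):
    K=s["K"];T=s["camera_from_world"];c=T[:3,:3]@np.asarray(p)+T[:3,3]
    return K[0,0]*c[0]/-c[2]+K[0,2], K[1,1]*-c[1]/-c[2]+K[1,2]
def cloud(s):
    K=s["K"];T=s["camera_from_world"];v,u=np.mgrid[0:400,0:640];d=s["depth"]
    c=np.stack([(u-K[0,2])/K[0,0]*d,-(v-K[1,2])/K[1,1]*d,-d],-1)
    return (c-T[:3,3])@T[:3,:3]
E
python3 - <<'E'
from h import *
def crop(n,a,b,c,d,k,o):
    s=load(n+"0.npz");im=s["image"][b:d,a:c,::-1];cv2.imwrite(o,cv2.resize(im,None,fx=k,fy=k,interpolation=cv2.INTER_CUBIC))
crop("top",270,80,500,290,3.4,"pics/t1.png")
crop("side",280,150,480,390,2.5*0.99,"pics/s1.png")
for n in("top","side"):
    s=load(n+"0.npz");P=cloud(s);h=P[...,2]
    # press end stops height and others
    if n=="top":
        for nm,u,v in[("tin",269,261),("bed",450,150),("tool",440,268),("rail",430,210)]: print(nm,pt(s,u,v))
E
```

```text
tin [0.35049854 0.27299462 0.05608684]
bed [ 0.73233154 -0.33002023  0.06933364]
tool [ 0.33613723 -0.29617364  0.05705142]
rail [ 0.5236433  -0.24693302  0.12685986]
```

View pics/t1.png

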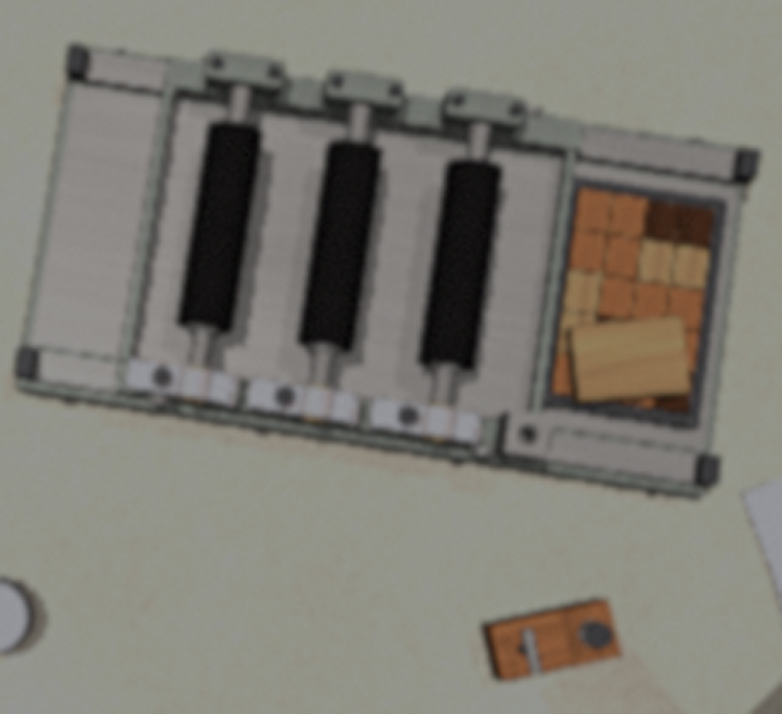

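View pics/s1.png

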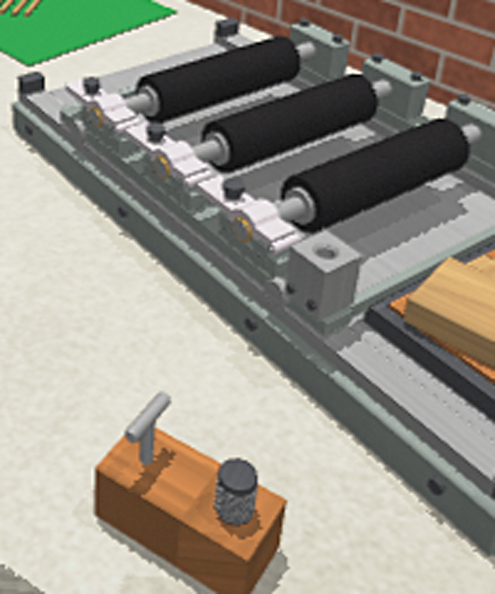

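Run:
```python
from h import *
np.set_printoptions(precision=4,suppress=True)
T=load("top0.npz");S=load("side0.npz")
it={"hole":((425.3,207.4),(411.3,251.8),.125),"b1":((390,201.8),(374.1,223.5),.126),"b2":((354.1,196.5),(343,201.3),.126),"b3":((317.9,190.6),(316.8,182.3),.126),"pin":((445.6,266.5),(375.8,338.7),.086)}
g=cv2.cvtColor(T["image"],cv2.COLOR_RGB2GRAY)
for k,(a,b,z) in it.items():
    u,v=int(round(a[0])),int(round(a[1]));w=g[v-5:v+6,u-5:u+6].astype(float)
    m=np.clip(np.percentile(w,60)*.75-w,0,None);yy,xx=np.mgrid[v-5:v+6,u-5:u+6]
    c=((m*xx).sum()/m.sum(),(m*yy).sum()/m.sum())
    print(k,pt(T,*a,z=z),"cent",np.array(c),pt(T,*c,z=z),"side",pt(S,*b,z=z),"depth",pt(T,*a),pt(S,*b))
```

```text
hole [ 0.5319 -0.2324  0.125 ] cent [424.9614 207.1503] [ 0.5327 -0.2313  0.125 ] side [ 0.5295 -0.233   0.125 ] depth [ 0.5338 -0.2377  0.1023] [ 0.5376 -0.228   0.118 ]
b1 [ 0.5481 -0.1188  0.126 ] cent [389.2205 202.8661] [ 0.5447 -0.1163  0.126 ] side [ 0.5483 -0.1186  0.126 ] depth [ 0.5484 -0.1193  0.1229] [ 0.547  -0.1197  0.1271]
b2 [ 0.5635 -0.0033  0.126 ] cent [353.0116 196.9411] [0.562  0.0002 0.126 ] side [ 0.5642 -0.0041  0.126 ] depth [ 0.5634 -0.0033  0.1266] [ 0.5642 -0.0041  0.126 ]
b3 [0.5807 0.1134 0.126 ] cent [317.2332 191.5578] [0.5776 0.1154 0.126 ] side [0.5814 0.114  0.126 ] depth [0.5811 0.1134 0.1231] [0.583  0.1158 0.1247]
pin [ 0.3428 -0.3067  0.086 ] cent [445.3709 266.3311] [ 0.3433 -0.306   0.086 ] side [ 0.3456 -0.3065  0.086 ] depth [ 0.3428 -0.3066  0.0864] [ 0.3457 -0.3064  0.0859]
```

```bash
cat >> h.py <<'E'
from scipy.spatial.transform import Rotation as Ro
CY=np.array([.139,.990,0]);CX=np.array([.990,-.139,0])
def need(target=None,yaw=-8.0):
    from plant import monitor
    o=monitor.get_obs();R=Ro.from_euler('xyz',o["orientation"],degrees=True)
    M=R.as_matrix();y=M[:,1];
    d=Ro.from_euler('z',yaw,degrees=True).as_matrix()
    best=None
    for s in(1,-1):
        yy=s*d[:,0];xx=np.array([0,0,-1.]);D=np.stack([xx,yy,np.cross(xx,yy)],1)
        rv=(Ro.from_matrix(D)*R.inv()).as_rotvec(degrees=True)
        if best is None or np.linalg.norm(rv)<np.linalg.norm(best):best=rv
    np.set_printoptions(precision=4,suppress=True)
    print("t",round(float(o["clock"]),2),"pos",o["tool_pos"],"jaw",y,"x",M[:,0],"rot units",best/5,"F",o["force"],"open",round(float(o["opening"]),4),"j6",o["joint_pos"][5])
    if target is not None: print("lin units",(np.array(target)-o["tool_pos"])/.06)
E
python3 -c "
from h import *
need([.344,-.3065,.14])"
```

```text
t 0.1 pos [ 0.2582 -0.6232  0.2257] jaw [-0.3827  0.9239  0.0015] x [-0.0007  0.0013 -1.    ] rot units [-0.0099 -0.0152 11.9002] F [-0.4745  1.0762 -0.2877] open 0.0876 j6 -16.506597117467777
lin units [ 1.4304  5.2783 -1.4283]
```

```bash
python3 -m crank '[{"linear":[0.12,0.44,0],"rot":[0,0,1],"hand":1},{"linear":[0.12,0.44,0],"rot":[0,0,1],"hand":1},{"linear":[0.12,0.44,0],"rot":[0,0,1],"hand":1},{"linear":[0.12,0.44,0],"rot":[0,0,1],"hand":1},{"linear":[0.12,0.44,0],"rot":[0,0,1],"hand":1},{"linear":[0.12,0.44,0],"rot":[0,0,1],"hand":1},{"linear":[0.12,0.44,0],"rot":[0,0,1],"hand":1},{"linear":[0.12,0.44,0],"rot":[0,0,1],"hand":1},{"linear":[0.12,0.44,0],"rot":[0,0,1],"hand":1},{"linear":[0.12,0.44,0],"rot":[0,0,1],"hand":1},{"linear":[0.12,0.44,0],"rot":[0,0,1],"hand":1},{"linear":[0.11,0.44,0],"rot":[0,0,1],"hand":1},{"linear":[0,0,0],"rot":[0,0,0],"hand":1}]'; python3 -c "
from h import *
need([.344,-.3065,.14])"
```

```text
clock: 1.72
tool_pos: [0.3429, -0.2942, 0.2199]
orientation: [82.3, 89.4, 166.7]
force: [0.7, -1.2, 0.8]
opening: 0.0875
t 1.73 pos [ 0.3429 -0.2942  0.2199] jaw [-0.9952  0.0977  0.0107] x [-0.0105  0.0025 -0.9999] rot units [-0.031  -0.1197 -0.479 ] F [ 0.7127 -1.1564  0.825 ] open 0.0875 j6 9.877037271771208
lin units [ 0.0182 -0.2043 -1.332 ]
```

```bash
python3 -m crank '[{"linear":[0.02,-0.2,-0.4],"rot":[-0.03,-0.12,-0.48],"hand":1},{"linear":[0,0,-0.4],"rot":[0,0,0],"hand":1},{"linear":[0,0,-0.4],"rot":[0,0,0],"hand":1},{"linear":[0,0,0],"rot":[0,0,0],"hand":1}]'
python3 - <<'E'
from h import *
from plant import eyes
need([.344,-.3065,.057])
for n in("top","side"):
    s=eyes.snapshot(n);np.savez(n+"1.npz",**s)
im=s["image"][250:400,280:480,::-1];cv2.imwrite("pics/s2.png",cv2.resize(im,None,fx=4,fy=4,interpolation=cv2.INTER_CUBIC))
E
```

```text
clock: 2.22
tool_pos: [0.3438, -0.3075, 0.1462]
orientation: [-106.4, 90.0, -24.7]
force: [0.0, 0.1, 0.7]
opening: 0.0876
t 2.23 pos [ 0.3438 -0.3075  0.1462] jaw [-0.9897  0.1434 -0.0008] x [ 0.0008 -0.0003 -1.    ] rot units [0.004  0.0087 0.0495] F [0.0331 0.1002 0.7219] open 0.0876 j6 8.977625304873545
lin units [ 0.0029  0.0164 -1.4872]
```

View pics/s2.png

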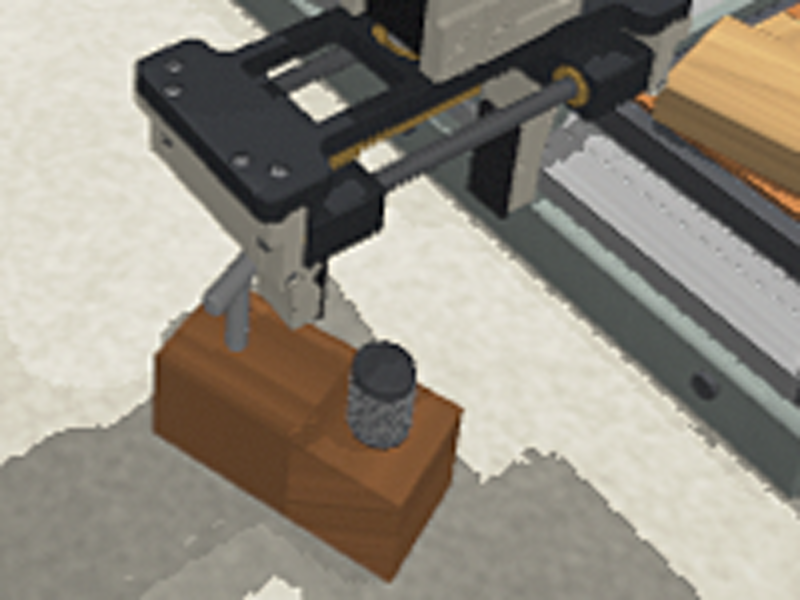

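The jaws straddle the pin: the head is at (382,395) in the crop, and the key at (235,310) sits behind the near finger and is clear. I'll descend.

```bash
python3 -m crank '[{"linear":[0,0.01,-0.5],"rot":[0,0,0],"hand":1},{"linear":[0,0,-0.45],"rot":[0,0,0],"hand":1},{"linear":[0,0,-0.35],"rot":[0,0,0],"hand":1},{"linear":[0,0,0],"rot":[0,0,0],"hand":1}]'
python3 - <<'E'
from h import *
need([.344,-.3065,.058])
E
```

```text
clock: 2.82
tool_pos: [0.3493, -0.3098, 0.0737]
orientation: [-107.6, 89.2, -25.8]
force: [-0.4, 0.2, 0.2]
opening: 0.0873
t 2.83 pos [ 0.3493 -0.3098  0.0737] jaw [-0.9897  0.1427 -0.0136] x [ 0.0129 -0.0062 -0.9999] rot units [0.0712 0.1476 0.0415] F [-0.4362  0.1588  0.1521] open 0.0873 j6 8.858873509015893
lin units [-0.0891  0.0548 -0.2618]
```

```bash
python3 -m crank '[{"linear":[-0.09,0.05,-0.15],"rot":[0.07,0.15,0.04],"hand":1},{"linear":[0,0,-0.1],"rot":[0,0,0],"hand":1},{"linear":[0,0,0],"rot":[0,0,0],"hand":1}]'
python3 - <<'E'
from h import *
need([.344,-.3065,.058])
E
```

```text
clock: 3.2
tool_pos: [0.3456, -0.3075, 0.0606]
orientation: [-107.8, 89.8, -25.8]
force: [-0.5, -0.6, 0.6]
opening: 0.0876
t 3.2 pos [ 0.3456 -0.3075  0.0606] jaw [-0.9903  0.1387 -0.0033] x [ 0.0032 -0.0015 -1.    ] rot units [ 0.0175  0.0362 -0.0055] F [-0.5183 -0.5971  0.615 ] open 0.0876 j6 9.128171125725732
lin units [-0.0266  0.0162 -0.0438]
```

```bash
python3 -m crank '[{"linear":[-0.03,0.02,-0.06],"rot":[0,0,0],"hand":1},{"linear":[0,0,0],"rot":[0,0,0],"hand":0},{"linear":[0,0,0],"rot":[0,0,0],"hand":0},{"linear":[0,0,0],"rot":[0,0,0],"hand":0},{"linear":[0,0,0],"rot":[0,0,0],"hand":0},{"linear":[0,0,0],"rot":[0,0,0],"hand":0}]'
python3 - <<'E'
from h import *
need([.344,-.3065,.058])
E
```

```text
clock: 3.95
tool_pos: [0.3443, -0.3064, 0.0576]
orientation: [-107.0, 89.7, -25.0]
force: [-0.5, 0.4, -0.1]
opening: 0.0432
t 3.95 pos [ 0.3443 -0.3064  0.0576] jaw [-0.9904  0.1384 -0.0049] x [ 0.0046 -0.0021 -1.    ] rot units [ 0.0246  0.0527 -0.0086] F [-0.547   0.4104 -0.0534] open 0.0432 j6 9.036538863902049
lin units [-0.0045 -0.0015  0.0064]
```

```bash
python3 -m crank '[{"linear":[0,0,0],"rot":[0.02,0.05,0],"hand":0},{"linear":[0,0,0],"rot":[0,0,0],"hand":0},{"linear":[0,0,0],"rot":[0,0,0],"hand":0},{"linear":[0,0,0],"rot":[0,0,0],"hand":0}]'
python3 - <<'E'
from h import *
need([.344,-.3065,.058])
E
```

```text
clock: 4.45
tool_pos: [0.3439, -0.3064, 0.0577]
orientation: [107.4, 90.0, -170.6]
force: [0.2, -1.1, 1.1]
opening: 0.0256
t 4.45 pos [ 0.3439 -0.3064  0.0577] jaw [-0.9904  0.1385  0.0007] x [-0.0007 -0.0001 -1.    ] rot units [ 0.0014 -0.0084 -0.0075] F [ 0.1669 -1.105   1.1277] open 0.0256 j6 9.084556057184416
lin units [ 0.001  -0.0021  0.0057]
```

```bash
python3 -m crank '[{"linear":[0,0,0.2],"rot":[0,0,0],"hand":0},{"linear":[0,0,0.25],"rot":[0,0,0],"hand":0},{"linear":[0,0,0.25],"rot":[0,0,0],"hand":0},{"linear":[0,0,0.25],"rot":[0,0,0],"hand":0}]'; python3 -c "
from h import *
need([.344,-.3065,.2])"
```

```text
clock: 4.95
tool_pos: [0.343, -0.3059, 0.1171]
orientation: [81.6, 89.8, 163.7]
force: [0.3, 0.0, -1.0]
opening: 0.0251
t 4.95 pos [ 0.343  -0.3059  0.1171] jaw [-0.9903  0.1387  0.0029] x [-0.0028  0.0008 -1.    ] rot units [-0.0096 -0.0327 -0.0052] F [ 0.2638  0.016  -1.0479] open 0.0251 j6 9.086624641765162
lin units [ 0.0165 -0.0096  1.382 ]
```

```bash
python3 -m crank '[{"linear":[0,0,0.45],"rot":[0,0,0],"hand":0},{"linear":[0,0,0.45],"rot":[0,0,0],"hand":0},{"linear":[0,0,0.4],"rot":[0,0,0],"hand":0},{"linear":[0.4,0.16,0.1],"rot":[0,0,0],"hand":0},{"linear":[0.4,0.16,0],"rot":[0,0,0],"hand":0},{"linear":[0.4,0.16,0],"rot":[0,0,0],"hand":0},{"linear":[0.4,0.16,0],"rot":[0,0,0],"hand":0},{"linear":[0.4,0.16,0],"rot":[0,0,0],"hand":0},{"linear":[0.4,0.16,0],"rot":[0,0,0],"hand":0},{"linear":[0.3,0.1,0],"rot":[0,0,0],"hand":0},{"linear":[0,0,0],"rot":[0,0,0],"hand":0},{"linear":[0,0,0],"rot":[0,0,0],"hand":0}]'; python3 -c "
from h import *
need([.531,-.2325,.2])"
```

```text
clock: 6.45
tool_pos: [0.5157, -0.236, 0.204]
orientation: [84.0, 89.7, 166.1]
force: [0.3, -0.1, -1.7]
opening: 0.0252
t 6.45 pos [ 0.5157 -0.236   0.204 ] jaw [-0.9905  0.1373  0.0047] x [-0.0046  0.0011 -1.    ] rot units [-0.0131 -0.0526 -0.0219] F [ 0.2836 -0.1152 -1.651 ] open 0.0252 j6 -3.013956207915605
lin units [ 0.2553  0.0586 -0.0666]
```

```bash
python3 -m crank '[{"linear":[0.25,0.06,0],"rot":[-0.01,-0.05,-0.02],"hand":0},{"linear":[0,0,0],"rot":[0,0,0],"hand":0},{"linear":[0,0,0],"rot":[0,0,0],"hand":0}]'
python3 - <<'E'
from h import *
from plant import eyes
need([.531,-.2325,.2])
for n in("top","side"):
    s=eyes.snapshot(n);np.savez(n+"2.npz",**s)
im=s["image"][150:350,320:520,::-1];cv2.imwrite("pics/s3.png",cv2.resize(im,None,fx=3,fy=3,interpolation=cv2.INTER_CUBIC))
E
```

```text
clock: 6.82
tool_pos: [0.5309, -0.2329, 0.2046]
orientation: [-70.2, 90.0, 11.8]
force: [0.3, 0.4, -1.4]
opening: 0.0254
t 6.83 pos [ 0.5309 -0.2329  0.2046] jaw [-0.9901  0.1405 -0.0008] x [ 0.0008  0.0002 -1.    ] rot units [-0.002   0.0096  0.0159] F [ 0.2787  0.3689 -1.3871] open 0.0254 j6 -3.699943824832588
lin units [ 0.002   0.0061 -0.0764]
```

View pics/s3.png

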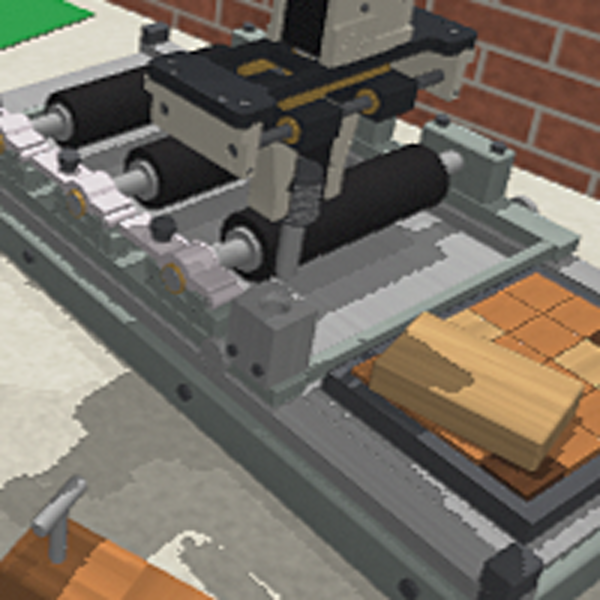

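The pin hangs upright over the lock block: nose about (287,278), hole about (275,302) in the crop. I'll compare it with the projected vertical.

Run:
```python
from h import *
s=load("side2.npz");x0,y0=320,150
f=lambda p:(np.array(proj(s,p))-[x0,y0])*6
im=s["image"][y0:350,x0:520,::-1];im=cv2.resize(im,None,fx=6,fy=6,interpolation=cv2.INTER_CUBIC)
def mk(p,c):
    a=f(p);cv2.circle(im,(int(a[0]),int(a[1])),3,c,-1)
for z in(.151,.17,.19,.197): mk([.5309,-.2329,z],(0,0,255))
mk([.5309,-.2329,.125],(0,255,0))
for k in range(24):
    a=k*np.pi/12;mk([.5309+.0108*np.cos(a),-.2329+.0108*np.sin(a),.125],(255,255,0))
cv2.imwrite("pics/s4.png",im[300:800,300:900])
```

```text
(no output)
```

View pics/s4.png

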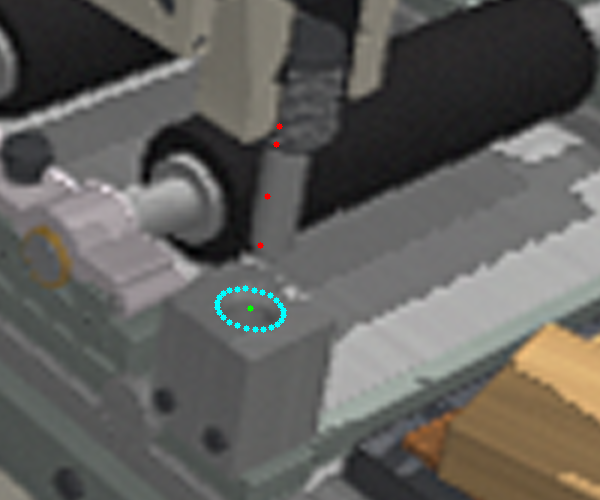

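Run:
```python
from h import *
np.set_printoptions(precision=4,suppress=True)
s=load("side2.npz");P=cloud(s)
# shank points: z .153-.188, head .197-.233
m=(abs(P[...,0]-.531)<.03)&(abs(P[...,1]+.233)<.03)&(P[...,2]>.155)&(P[...,2]<.19)
v,u=np.where(m);print(len(u),u.min(),u.max(),v.min(),v.max())
for z0,z1,r in((.152,.162,.007),(.162,.172,.007),(.172,.182,.007),(.182,.19,.007),(.2,.21,.013),(.21,.22,.013),(.22,.23,.013)):
    q=P[(abs(P[...,0]-.531)<.03)&(abs(P[...,1]+.233)<.03)&(P[...,2]>z0)&(P[...,2]<z1)]
    if len(q)<6: continue
    from scipy.optimize import least_squares
    f=lambda c:np.hypot(q[:,0]-c[0],q[:,1]-c[1])-r
    c=least_squares(f,[.535,-.235],loss="soft_l1",f_scale=.001).x
    print(z0,len(q),c,np.std(f(c)))
# hole: block top plane pts
q=P[(abs(P[...,0]-.531)<.04)&(abs(P[...,1]+.233)<.04)&(abs(P[...,2]-.125)<.004)]
print(len(q),q.mean(0), ) 
for k,c in(("yc",CY),("xc",CX)):
    a=(q-[.531,-.2325,.125])@c;print(k,np.percentile(a,[1,5,95,99]))
```

```text
117 411 420 226 242
0.152 28 [ 0.5197 -0.2413] 0.002659503633134711
0.162 32 [ 0.5298 -0.2357] 0.0006574646291022907
0.172 31 [ 0.5298 -0.2359] 0.0008345115383647715
0.182 29 [ 0.5211 -0.2431] 0.0024357314521945487
0.2 63 [ 0.5291 -0.2357] 0.005837233932548791
0.21 135 [ 0.5184 -0.233 ] 0.008407013662768791
0.22 127 [ 0.525  -0.2346] 0.006984168994086283
275 [ 0.5291 -0.2326  0.1246]
yc [-0.0191 -0.0184  0.0191  0.0212]
xc [-0.0212 -0.0204  0.018   0.0197]
```

Run:
```python
from h import *
s=load("side2.npz");x0,y0,x1,y1=400,215,430,265;k=12
base=cv2.resize(s["image"][y0:y1,x0:x1,::-1],None,fx=k,fy=k,interpolation=cv2.INTER_CUBIC)
C=-s["camera_from_world"][:3,:3].T@s["camera_from_world"][:3,3]
out=[]
for off in(0,-.003):
    im=base.copy()
    c=np.array([.5309,-.2329+off,0]);d=(C-c)[:2];d/=np.linalg.norm(d);n=np.array([-d[1],d[0],0])
    for e in(-.007,.007):
        a,b=[((np.array(proj(s,c+e*n+[0,0,z]))-[x0,y0]+.5)*k).astype(int) for z in(.156,.192)]
        cv2.line(im,tuple(map(int,a)),tuple(map(int,b)),(0,0,255),1)
    for q in range(48):
        a=q*np.pi/24
        for r in(.0078,.0108):
            p=((np.array(proj(s,[.531+r*np.cos(a),-.2325+r*np.sin(a),.125]))-[x0,y0]+.5)*k).astype(int);cv2.circle(im,tuple(map(int,p)),1,(0,255,0),-1)
    out.append(im)
cv2.imwrite("pics/s5.png",np.hstack(out))
```

```text
(no output)
```

View pics/s5.png

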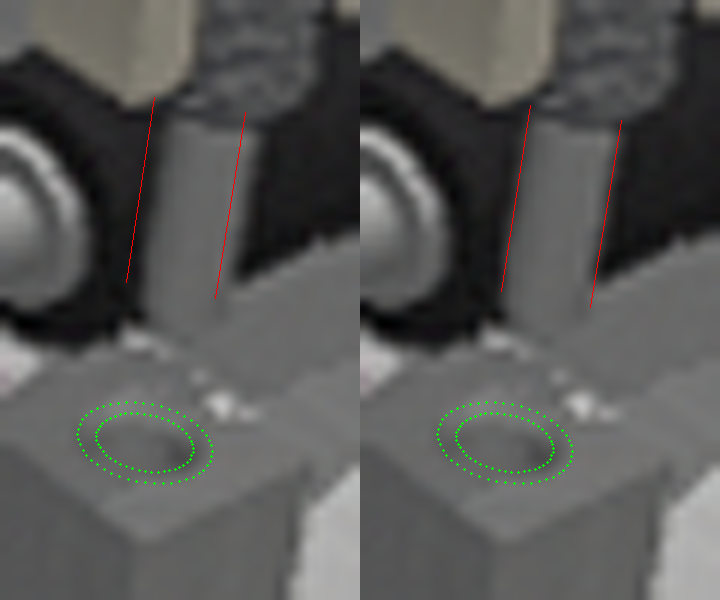

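The pin sits about 3 mm toward -y relative to the tool axis: the overlay shifted by -3 mm matches the shank, and the green rings match the hole. I'll shift +y by 3 mm and lower to just above the mouth.

```bash
python3 -m crank '[{"linear":[0.01,0.055,0],"rot":[0,0,0],"hand":0},{"linear":[0,0,-0.2],"rot":[0,0,0],"hand":0},{"linear":[0,0,-0.13],"rot":[0,0,0],"hand":0},{"linear":[0,0,0],"rot":[0,0,0],"hand":0},{"linear":[0,0,0],"rot":[0,0,0],"hand":0}]'
python3 - <<'E'
from h import *
from plant import eyes
need([.5315,-.2296,.1815])
s=eyes.snapshot("side");np.savez("side3.npz",**s)
im=s["image"][200:275,375:450,::-1];cv2.imwrite("pics/s6.png",cv2.resize(im,None,fx=8,fy=8,interpolation=cv2.INTER_CUBIC))
E
```

```text
clock: 7.55
tool_pos: [0.5307, -0.2294, 0.183]
orientation: [-0.3, 90.0, 81.6]
force: [0.3, 0.1, -1.4]
opening: 0.0253
t 7.55 pos [ 0.5307 -0.2294  0.183 ] jaw [-0.99    0.1409 -0.    ] x [ 0.0001  0.0004 -1.    ] rot units [-0.0042  0.0006  0.0194] F [ 0.2561  0.1098 -1.4194] open 0.0253 j6 -4.071765115312825
lin units [ 0.0132 -0.0038 -0.0245]
```

View pics/s6.png

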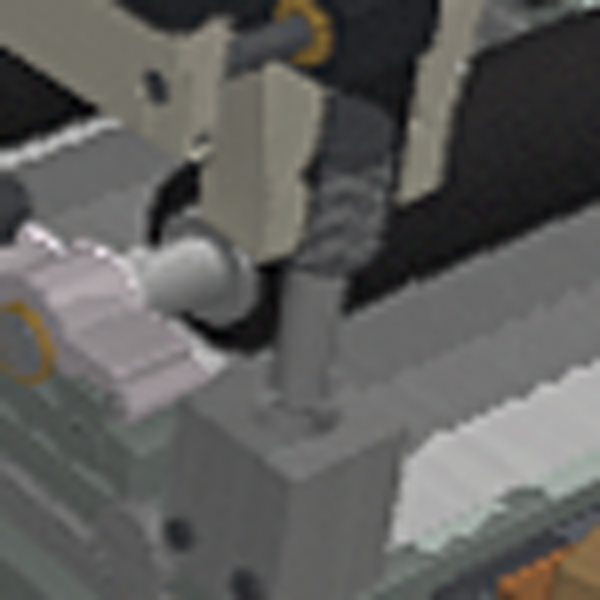

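The nose (300,405) is centred over the hole ring (255–335, 418). I'll insert gently.

```bash
python3 -m crank '[{"linear":[0,0,-0.08],"rot":[0,0,0],"hand":0},{"linear":[0,0,-0.08],"rot":[0,0,0],"hand":0},{"linear":[0,0,-0.08],"rot":[0,0,0],"hand":0},{"linear":[0,0,0],"rot":[0,0,0],"hand":0}]'; python3 -c "
from h import *
need([.5307,-.2294,.131])"
```

```text
clock: 8.1
tool_pos: [0.5317, -0.2291, 0.1682]
orientation: [-67.3, 89.9, 14.6]
force: [1.5, 1.0, -1.9]
opening: 0.0255
t 8.1 pos [ 0.5317 -0.2291  0.1682] jaw [-0.99    0.1408 -0.0023] x [ 0.0024  0.0006 -1.    ] rot units [-0.0072  0.0274  0.0186] F [ 1.4653  0.9883 -1.9442] open 0.0255 j6 -4.070374245144829
lin units [-0.0163 -0.0049 -0.6198]
```

```bash
python3 -m crank '[{"linear":[-0.01,0,-0.12],"rot":[0,0.02,0],"hand":0},{"linear":[0,0,-0.12],"rot":[0,0,0],"hand":0},{"linear":[0,0,-0.12],"rot":[0,0,0],"hand":0},{"linear":[0,0,0],"rot":[0,0,0],"hand":0}]'; python3 -c "
from h import *
need([.5307,-.2294,.1327])"
```

```text
clock: 8.6
tool_pos: [0.5315, -0.2289, 0.145]
orientation: [-50.9, 89.9, 31.0]
force: [2.0, 1.7, -2.2]
opening: 0.0252
t 8.6 pos [ 0.5315 -0.2289  0.145 ] jaw [-0.9901  0.1406 -0.0012] x [ 0.0013  0.0008 -1.    ] rot units [-0.0093  0.0154  0.0163] F [ 1.9855  1.7422 -2.2283] open 0.0252 j6 -4.071353626483783
lin units [-0.0139 -0.0089 -0.205 ]
```

```bash
python3 -m crank '[{"linear":[0,0,-0.1],"rot":[0,0,0],"hand":0},{"linear":[0,0,-0.08],"rot":[0,0,0],"hand":0},{"linear":[0,0,-0.05],"rot":[0,0,0],"hand":0},{"linear":[0,0,0],"rot":[0,0,0],"hand":0}]'; python3 -c "
from h import *
need([.5307,-.2294,.1327])"
```

```text
clock: 9.1
tool_pos: [0.5318, -0.2289, 0.1328]
orientation: [-84.3, 89.9, -2.3]
force: [1.6, 0.8, -2.3]
opening: 0.0254
t 9.1 pos [ 0.5318 -0.2289  0.1328] jaw [-0.9902  0.1396 -0.0023] x [ 0.0023 -0.0001 -1.    ] rot units [0.0011 0.0267 0.005 ] F [ 1.6036  0.7775 -2.3047] open 0.0254 j6 -4.074042185889708
lin units [-0.0179 -0.0077 -0.0012]
```

```bash
python3 -m crank '[{"linear":[0,0,-0.05],"rot":[0,0.02,0],"hand":0},{"linear":[0,0,0],"rot":[0,0,0],"hand":0}]'; python3 -c "
from h import *
need([.5307,-.2294,.1327])"
```

```text
clock: 9.35
tool_pos: [0.5319, -0.229, 0.1329]
orientation: [-112.7, 89.9, -30.7]
force: [0.6, 1.7, -2.3]
opening: 0.0256
t 9.35 pos [ 0.5319 -0.229   0.1329] jaw [-0.9904  0.1385 -0.0021] x [ 0.0019 -0.0011 -1.    ] rot units [ 0.0131  0.022  -0.0078] F [ 0.5506  1.7402 -2.2956] open 0.0256 j6 -4.090140633292348
lin units [-0.0199 -0.0067 -0.0039]
```

```bash
python3 -m crank '[{"linear":[0,0,-0.12],"rot":[0,0.02,0],"hand":0},{"linear":[0,0,-0.12],"rot":[0,0,0],"hand":0}]'; python3 -c "
from h import *
need([.5307,-.2294,.1327])"
```

```text
clock: 9.6
tool_pos: [0.5321, -0.2311, 0.1279]
orientation: [-151.9, 89.6, -69.6]
force: [-18.2, 10.1, 47.3]
opening: 0.0253
t 9.6 pos [ 0.5321 -0.2311  0.1279] jaw [-0.9909  0.1344 -0.0035] x [ 0.0026 -0.007  -1.    ] rot units [ 0.0801  0.0296 -0.0547] F [-18.1847  10.0635  47.273 ] open 0.0253 j6 -4.107714948205606
lin units [-0.0232  0.0284  0.0806]
```

Firm contact (47 N), so it's seated. I'll ease off and release.

```bash
python3 -m crank '[{"linear":[0,0,0.04],"rot":[0.05,0.02,-0.04],"hand":0},{"linear":[0,0,0],"rot":[0,0,0],"hand":1},{"linear":[0,0,0],"rot":[0,0,0],"hand":1},{"linear":[0,0,0],"rot":[0,0,0],"hand":1},{"linear":[0,0,0],"rot":[0,0,0],"hand":1},{"linear":[0,0,0],"rot":[0,0,0],"hand":1},{"linear":[0,0,0.4],"rot":[0,0,0],"hand":1},{"linear":[0,0,0.5],"rot":[0,0,0],"hand":1},{"linear":[0,0,0.5],"rot":[0,0,0],"hand":1},{"linear":[0,0,0],"rot":[0,0,0],"hand":1}]'
python3 - <<'E'
from h import *
from plant import eyes
need([.5485,-.1187,.14])
s=eyes.snapshot("side");np.savez("side4.npz",**s);P=cloud(s)
im=s["image"][160:280,320:470,::-1];cv2.imwrite("pics/s7.png",cv2.resize(im,None,fx=5,fy=5,interpolation=cv2.INTER_CUBIC))
q=P[(abs(P[...,0]-.531)<.012)&(abs(P[...,1]+.2325)<.012)&(P[...,2]>.15)&(P[...,2]<.17)];print(len(q),q.mean(0),np.percentile(q[:,2],[50,90,98]))
E
```

```text
clock: 10.85
tool_pos: [0.5303, -0.2318, 0.2144]
orientation: [137.5, 89.7, -140.5]
force: [-1.0, 0.1, -0.3]
opening: 0.0875
t 10.85 pos [ 0.5303 -0.2318  0.2144] jaw [-0.9904  0.1382  0.0035] x [-0.004  -0.0033 -1.    ] rot units [ 0.0377 -0.0457 -0.0111] F [-1.0217  0.062  -0.3411] open 0.0875 j6 -3.9191867054836957
lin units [ 0.3033  1.8857 -1.2401]
121 [ 0.5283 -0.2347  0.1587] [0.1603 0.1616 0.1623]
```

View pics/s7.png

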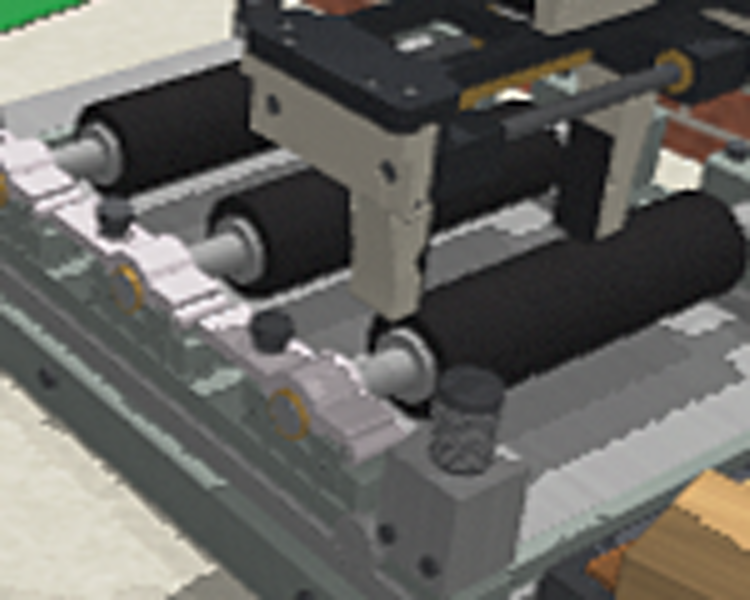

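The pin is seated: its head rests on the block at (468,430), with its top at about 0.161 m. Next I close the fingers and move over bolt 1 (270,325).

```bash
python3 -m crank '[{"linear":[0.06,0.38,0],"rot":[0.04,-0.05,0],"hand":0},{"linear":[0.06,0.38,0],"rot":[0,0,0],"hand":0},{"linear":[0.06,0.38,0],"rot":[0,0,0],"hand":0},{"linear":[0.06,0.38,-0.2],"rot":[0,0,0],"hand":0},{"linear":[0.06,0.35,-0.3],"rot":[0,0,0],"hand":0},{"linear":[0,0,-0.3],"rot":[0,0,0],"hand":0},{"linear":[0,0,0],"rot":[0,0,0],"hand":0},{"linear":[0,0,0],"rot":[0,0,0],"hand":0},{"linear":[0,0,0],"rot":[0,0,0],"hand":0}]'; python3 -c "
from h import *
need([.5483,-.1187,.129])"
```

```text
clock: 12.02
tool_pos: [0.5438, -0.1158, 0.1565]
orientation: [88.9, 89.3, 170.8]
force: [-1.2, -0.5, 0.5]
opening: 0.0038
t 12.03 pos [ 0.5438 -0.1158  0.1565] jaw [-0.99    0.1406  0.0126] x [-0.0124  0.002  -0.9999] rot units [-0.0229 -0.1422  0.017 ] F [-1.1666 -0.5103  0.5356] open 0.0038 j6 -15.949651862735937
lin units [ 0.0743 -0.0476 -0.4591]
```

```bash
python3 -m crank '[{"linear":[0.075,-0.05,-0.2],"rot":[-0.02,-0.14,0.02],"hand":0},{"linear":[0,0,-0.15],"rot":[0,0,0],"hand":0},{"linear":[0,0,0],"rot":[0,0,0],"hand":0},{"linear":[0,0,0],"rot":[0,0,0],"hand":0}]'; python3 -c "
from h import *
need([.5483,-.1187,.126])"
```

```text
clock: 12.52
tool_pos: [0.5493, -0.1196, 0.1371]
orientation: [-77.5, 89.8, 4.5]
force: [-0.0, -1.2, 0.7]
opening: 0.0006
t 12.53 pos [ 0.5493 -0.1196  0.1371] jaw [-0.9902  0.1399 -0.0029] x [ 0.003   0.0002 -1.    ] rot units [-0.0027  0.0344  0.0081] F [-0.0028 -1.1773  0.6864] open 0.0006 j6 -15.71964199520244
lin units [-0.0172  0.0149 -0.1851]
```

```bash
for i in 1; do python3 -m crank '[{"linear":[-0.01,0.01,-0.12],"rot":[0,0.03,0],"hand":0},{"linear":[0,0,0],"rot":[0,0,0],"hand":0}]'; done; python3 -m crank '[{"linear":[0,0,-0.05],"rot":[0,0,0],"hand":0}]'; python3 -m crank '[{"linear":[0,0,-0.05],"rot":[0,0,0],"hand":0}]'
```

```text
clock: 12.78
tool_pos: [0.5489, -0.1189, 0.13]
orientation: [-60.6, 89.9, 21.3]
force: [-0.9, 0.3, 0.2]
opening: 0.0005
clock: 12.9
tool_pos: [0.5492, -0.1188, 0.1271]
orientation: [-70.2, 89.9, 11.8]
force: [-1.2, -0.5, -0.5]
opening: 0.0003
clock: 13.02
tool_pos: [0.5492, -0.1189, 0.1261]
orientation: [-94.3, 89.9, -12.3]
force: [-14.0, 7.0, 36.5]
opening: 0.0006
```

```bash
python3 -m crank '[{"linear":[0,0,-0.04],"rot":[0,0,0],"hand":0}]';  python3 -m crank '[{"linear":[0,0,0.3],"rot":[0,0,0],"hand":0},{"linear":[0,0,0.2],"rot":[0,0,0],"hand":0},{"linear":[0.05,0.37,0],"rot":[0,0,0],"hand":0},{"linear":[0.05,0.37,0],"rot":[0,0,0],"hand":0},{"linear":[0.05,0.37,0],"rot":[0,0,0],"hand":0},{"linear":[0.05,0.37,0],"rot":[0,0,0],"hand":0},{"linear":[0.05,0.37,0],"rot":[0,0,0],"hand":0},{"linear":[0,0,0],"rot":[0,0,0],"hand":0},{"linear":[0,0,0],"rot":[0,0,0],"hand":0}]';python3 -c "
from h import *
need([.564,-.0036,.13])"
```

```text
clock: 13.15
tool_pos: [0.5492, -0.1189, 0.1262]
orientation: [-102.1, 89.8, -20.0]
force: [-10.0, 6.2, 25.5]
opening: 0.0004
clock: 14.28
tool_pos: [0.5638, -0.0049, 0.1566]
orientation: [-93.0, 89.9, -11.0]
force: [-0.1, 0.8, 0.2]
opening: 0.0007
t 14.28 pos [ 0.5638 -0.0049  0.1566] jaw [-0.9903  0.1391 -0.002 ] x [ 0.0019 -0.0004 -1.    ] rot units [ 0.0043  0.0221 -0.0009] F [-0.0949  0.7646  0.1553] open 0.0007 j6 -27.460839807014075
lin units [ 0.0033  0.0219 -0.4438]
```

Bolt 1 is tight: the fingers stopped at z = 0.126 with 25–36 N. On to bolt 2.

```bash
python3 -m crank '[{"linear":[0,0.02,-0.2],"rot":[0,0.02,0],"hand":0},{"linear":[0,0,-0.15],"rot":[0,0,0],"hand":0},{"linear":[0,0,-0.05],"rot":[0,0,0],"hand":0},{"linear":[0,0,0],"rot":[0,0,0],"hand":0}]';python3 -m crank '[{"linear":[0,0,-0.05],"rot":[0,0,0],"hand":0}]';python3 -m crank '[{"linear":[0,0,-0.05],"rot":[0,0,0],"hand":0}]'
```

```text
clock: 14.78
tool_pos: [0.5629, -0.0055, 0.13]
orientation: [123.0, 89.9, -155.1]
force: [-0.1, -0.9, 0.3]
opening: 0.0002
clock: 14.9
tool_pos: [0.5632, -0.0055, 0.1272]
orientation: [130.6, 89.9, -147.5]
force: [0.2, 0.4, -0.1]
opening: 0.0004
clock: 15.02
tool_pos: [0.5633, -0.0056, 0.126]
orientation: [163.6, 89.9, -114.5]
force: [-14.3, 4.1, 33.4]
opening: 0.0001
```

Bolt 2 is tight too (33 N at 0.126). Bolt 3 still has to be tapped.

```bash
python3 -m crank '[{"linear":[0,0,-0.03],"rot":[0,0,0],"hand":0}]';  python3 -m crank '[{"linear":[0,0,0.3],"rot":[0,0,0],"hand":0},{"linear":[0,0,0.2],"rot":[0,0,0],"hand":0},{"linear":[0.06,0.38,0],"rot":[0,0,0],"hand":0},{"linear":[0.06,0.38,0],"rot":[0,0,0],"hand":0},{"linear":[0.06,0.38,0],"rot":[0,0,0],"hand":0},{"linear":[0.06,0.38,0],"rot":[0,0,0],"hand":0},{"linear":[0.06,0.37,0],"rot":[0,0,0],"hand":0},{"linear":[0,0,0],"rot":[0,0,0],"hand":0},{"linear":[0,0,0],"rot":[0,0,0],"hand":0}]';python3 -c "
from h import *
need([.5808,.1135,.13])"
```

```text
clock: 15.15
tool_pos: [0.5632, -0.0056, 0.1262]
orientation: [-157.8, 89.9, -75.9]
force: [-8.9, 1.6, 17.1]
opening: 0.0006
clock: 16.27
tool_pos: [0.5819, 0.1155, 0.157]
orientation: [-154.0, 89.9, -72.0]
force: [-0.5, -1.1, -0.4]
opening: 0.0004
t 16.27 pos [0.5819 0.1155 0.157 ] jaw [-0.9903  0.1386 -0.0006] x [ 0.0004 -0.0013 -1.    ] rot units [ 0.0144  0.0047 -0.0064] F [-0.4512 -1.1195 -0.3915] open 0.0004 j6 -38.15362506388883
lin units [-0.0185 -0.0337 -0.4497]
```

```bash
python3 -m crank '[{"linear":[-0.02,-0.03,-0.2],"rot":[0.01,0,0],"hand":0},{"linear":[0,0,-0.15],"rot":[0,0,0],"hand":0},{"linear":[0,0,-0.05],"rot":[0,0,0],"hand":0},{"linear":[0,0,0],"rot":[0,0,0],"hand":0}]';for i in 1; do python3 -m crank '[{"linear":[0,0,-0.05],"rot":[0,0,0],"hand":0}]';python3 -m crank '[{"linear":[0,0,-0.05],"rot":[0,0,0],"hand":0}]';python3 -m crank '[{"linear":[0,0,-0.04],"rot":[0,0,0],"hand":0}]'; done
```

```text
clock: 16.77
tool_pos: [0.5799, 0.112, 0.1306]
orientation: [140.6, 89.9, -137.5]
force: [-0.6, -0.0, -0.9]
opening: 0.0008
clock: 16.9
tool_pos: [0.5802, 0.112, 0.1278]
orientation: [162.8, 90.0, -115.3]
force: [0.1, -0.5, -0.6]
opening: 0.0004
clock: 17.02
tool_pos: [0.5803, 0.1119, 0.1248]
orientation: [174.4, 90.0, -103.7]
force: [-0.8, -0.2, 1.1]
opening: 0.0005
clock: 17.15
tool_pos: [0.5803, 0.1119, 0.1225]
orientation: [-176.0, 90.0, -94.1]
force: [-0.6, 0.7, 2.0]
opening: 0.0004
```

Bolt 3 gives: about 3.5 mm under 2 N. One more small push to be sure the tap counts, then back up and open.

```bash
python3 -m crank '[{"linear":[0,0,-0.03],"rot":[0,0,0],"hand":0}]'; python3 -m crank '[{"linear":[0,0,0.3],"rot":[0,0,0],"hand":0},{"linear":[0,0,0.3],"rot":[0,0,0],"hand":0.7},{"linear":[0.06,0.2,0],"rot":[0,0,0],"hand":0.7},{"linear":[0,0.2,0],"rot":[0,0,0],"hand":0.7},{"linear":[0,0,0],"rot":[0,0,0],"hand":0.7},{"linear":[0,0,0],"rot":[0,0,0],"hand":0.7},{"linear":[0,0,0],"rot":[0,0,0],"hand":0.7}]';python3 - <<'E'
from h import *
from plant import eyes
need(np.array([.5808,.1135,.13])+CY*.024)
s=eyes.snapshot("side");np.savez("side5.npz",**s);P=cloud(s)
im=s["image"][130:250,260:410,::-1];cv2.imwrite("pics/s8.png",cv2.resize(im,None,fx=5,fy=5,interpolation=cv2.INTER_CUBIC))
E
```

```text
clock: 17.27
tool_pos: [0.5804, 0.1119, 0.1217]
orientation: [-136.5, 89.9, -54.5]
force: [-6.5, 0.5, 16.7]
opening: 0.0006
clock: 18.15
tool_pos: [0.5834, 0.1379, 0.1562]
orientation: [142.9, 89.9, -135.1]
force: [0.0, 0.1, 0.6]
opening: 0.0551
t 18.15 pos [0.5834 0.1379 0.1562] jaw [-0.9902  0.1395  0.0014] x [-0.0016 -0.0016 -1.    ] rot units [ 0.0181 -0.0182  0.0041] F [0.0213 0.0636 0.6345] open 0.0551 j6 -40.01279967798499
lin units [ 0.0121 -0.0102 -0.4373]
```

View pics/s8.png

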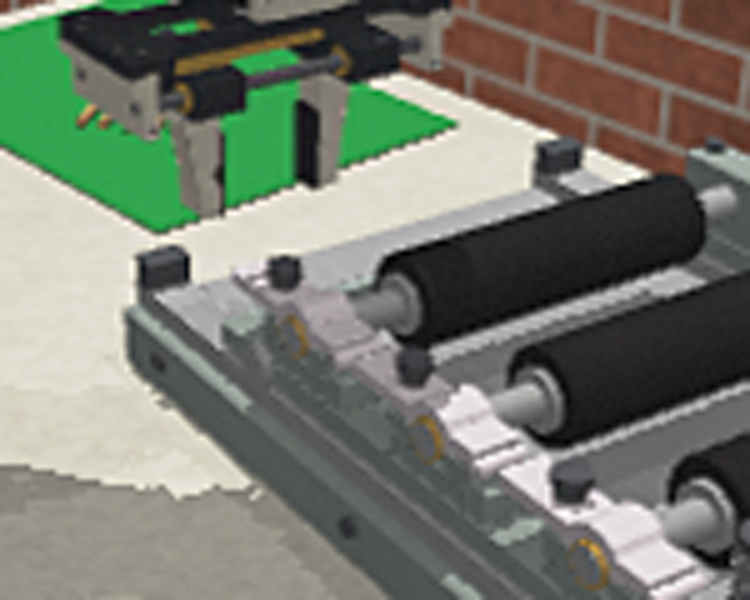

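The jaws are above the lip of cap 3 (about (245,270) in the crop), one finger on each side in x. I'll descend in steps.

```bash
python3 -m crank '[{"linear":[0.01,-0.01,-0.3],"rot":[0.02,-0.02,0],"hand":0.7},{"linear":[0,0,-0.25],"rot":[0,0,0],"hand":0.7},{"linear":[0,0,-0.2],"rot":[0,0,0],"hand":0.7},{"linear":[0,0,0],"rot":[0,0,0],"hand":0.7}]';python3 -c "
from h import *
need(np.array([.5808,.1135,.092])+CY*.024-[0,0,0])"
```

```text
clock: 18.7
tool_pos: [0.584, 0.1365, 0.1095]
orientation: [-72.9, 90.0, 9.1]
force: [0.2, 0.1, 0.3]
opening: 0.0615
t 18.7 pos [0.584  0.1365 0.1095] jaw [-0.9901  0.1404 -0.0003] x [ 0.0003  0.     -1.    ] rot units [-0.0005  0.003   0.0139] F [0.1524 0.0722 0.3303] open 0.0615 j6 -39.8859839077769
lin units [ 0.0016  0.012  -0.2918]
```

```bash
python3 -m crank '[{"linear":[0,0.01,-0.18],"rot":[0,0,0],"hand":0.7},{"linear":[0,0,-0.1],"rot":[0,0,0],"hand":0.7},{"linear":[0,0,0],"rot":[0,0,0],"hand":0.7},{"linear":[0,0,0],"rot":[0,0,0],"hand":0},{"linear":[0,0,0],"rot":[0,0,0],"hand":0},{"linear":[0,0,0],"rot":[0,0,0],"hand":0},{"linear":[0,0,0],"rot":[0,0,0],"hand":0},{"linear":[0,0,0],"rot":[0,0,0],"hand":0}]';python3 -c "
from h import *
need(np.array([.5808,.1135,.092])+CY*.024-[0,0,0])"
```

```text
clock: 19.7
tool_pos: [0.5847, 0.1377, 0.0931]
orientation: [-54.8, 89.9, 27.2]
force: [0.2, -0.0, -0.4]
opening: 0.0276
t 19.7 pos [0.5847 0.1377 0.0931] jaw [-0.9901  0.14   -0.0018] x [ 0.002  0.001 -1.   ] rot units [-0.0118  0.0229  0.0099] F [ 0.1732 -0.0209 -0.4093] open 0.0276 j6 -39.94168285932867
lin units [-0.009  -0.0079 -0.0183]
```

Lip gripped (opening 27.6 mm). I'll lift along the arc.

```bash
python3 -m crank '[{"linear":[0,-0.02,0.15],"rot":[0,0,0],"hand":0},{"linear":[0,-0.03,0.15],"rot":[0,0,0],"hand":0},{"linear":[-0.01,-0.05,0.145],"rot":[0,0,0],"hand":0},{"linear":[-0.01,-0.06,0.14],"rot":[0,0,0],"hand":0}]'
cat >> h.py <<'E'
def arc():
    from plant import monitor
    o=monitor.get_obs();d=o["tool_pos"]-[.5847,.1377,.0931]
    Y=92+d@CY;Z=6+d[2]
    np.set_printoptions(precision=4,suppress=True)
    th=np.arctan2(Z,Y)-np.arctan2(6,92)
    print("theta",th,"radius",np.hypot(Y*1,Z)) if 0 else None
    Y=.092+d@CY;Z=.006+d[2];th=np.arctan2(Z,Y)-np.arctan2(6,92)
    print("theta %.3f radius err mm %.1f"%(th,(np.hypot(Y,Z)-.0922)*1e3),"lat mm %.1f"%(d@CX*1e3),o["force"],o["opening"],o["clock"])
    for t in(.6,.8,1.0,1.1):
        y=.092*np.cos(t)-.006*np.sin(t);z=.092*np.sin(t)+.006*np.cos(t)
        print(t,((y-Y)*CY-(d@CX)*CX+[0,0,z-Z])/.06)
E
python3 -c "
from h import *
arc();need()"
```

```text
clock: 20.2
tool_pos: [0.5831, 0.1273, 0.1292]
orientation: [-43.9, 89.9, 38.0]
force: [2.1, -2.0, -5.2]
opening: 0.0277
theta 0.412 radius err mm -0.5 lat mm -0.1 [ 2.1183 -2.0467 -5.2473] 0.02772720202787352 20.2
0.6 [-0.0187 -0.1482  0.2469]
0.8 [-0.0482 -0.3586  0.4682]
1.0 [-0.0833 -0.6083  0.6429]
1.1 [-0.1025 -0.7448  0.7104]
t 20.2 pos [0.5831 0.1273 0.1292] jaw [-0.9901  0.1405 -0.0007] x [ 0.0008  0.0006 -1.    ] rot units [-0.0069  0.0089  0.0153] F [ 2.1183 -2.0467 -5.2473] open 0.0277 j6 -39.12896050295522
```

Tracking the arc. Continuing.

```bash
python3 -m crank '[{"linear":[-0.01,-0.07,0.13],"rot":[0,0,0],"hand":0},{"linear":[-0.01,-0.08,0.12],"rot":[0,0,0],"hand":0},{"linear":[-0.014,-0.1,0.115],"rot":[0,0,0],"hand":0},{"linear":[-0.015,-0.11,0.105],"rot":[0,0,0],"hand":0}]';python3 -c "
from h import *
arc()"
```

```text
clock: 20.7
tool_pos: [0.5797, 0.1036, 0.159]
orientation: [-43.7, 90.0, 38.2]
force: [3.3, -2.6, -9.3]
opening: 0.0276
theta 0.831 radius err mm -0.1 lat mm -0.2 [ 3.3045 -2.5578 -9.323 ] 0.02756569078781652 20.7
0.6 [ 0.0382  0.2473 -0.2495]
0.8 [ 0.0086  0.0369 -0.0282]
1.0 [-0.0264 -0.2128  0.1464]
1.1 [-0.0456 -0.3494  0.214 ]
```

```bash
python3 -m crank '[{"linear":[-0.015,-0.12,0.085],"rot":[0,0,0],"hand":0},{"linear":[-0.016,-0.12,0.07],"rot":[0,0,0],"hand":0},{"linear":[-0.01,-0.06,0.03],"rot":[0,0,0],"hand":0},{"linear":[0,0,0],"rot":[0,0,0],"hand":0},{"linear":[0,0,0],"rot":[0,0,0],"hand":0},{"linear":[0,0,0],"rot":[0,0,0],"hand":0},{"linear":[0,0,0],"rot":[0,0,0],"hand":0}]';python3 - <<'E'
from h import *
from plant import eyes
arc()
for n,c in(("side",(130,330,260,480)),("top",(80,300,270,500))):
    s=eyes.snapshot(n);np.savez(n+"6.npz",**s)
    im=s["image"][c[0]:c[1],c[2]:c[3],::-1];cv2.imwrite(f"pics/{n}9.png",cv2.resize(im,None,fx=3,fy=3,interpolation=cv2.INTER_CUBIC)[:600])
E
```

```text
clock: 21.58
tool_pos: [0.577, 0.0848, 0.1709]
orientation: [-14.7, 89.9, 67.2]
force: [2.6, -0.5, -4.3]
opening: 0.0276
theta 1.074 radius err mm 0.0 lat mm -0.2 [ 2.6081 -0.4583 -4.2842] 0.027553900709849026 21.575
0.6 [ 0.0827  0.5603 -0.4481]
0.8 [ 0.0531  0.3499 -0.2268]
1.0 [ 0.0181  0.1002 -0.0522]
1.1 [-0.0011 -0.0363  0.0154]
```

View pics/side9.png

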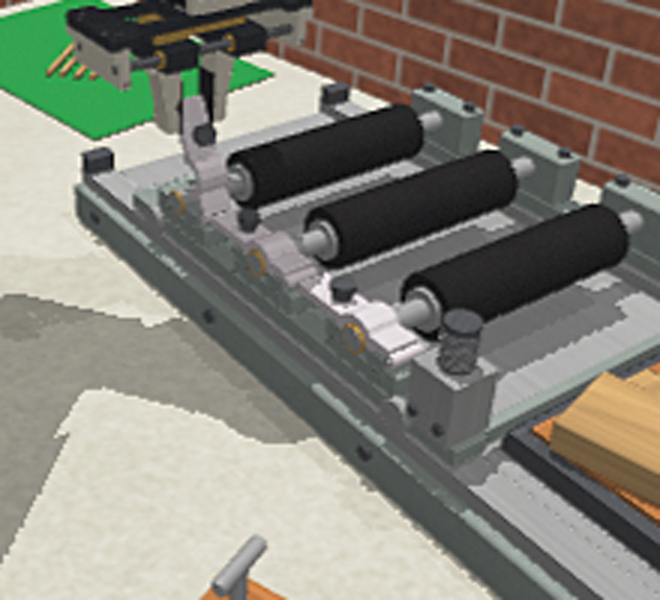

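View pics/top9.png

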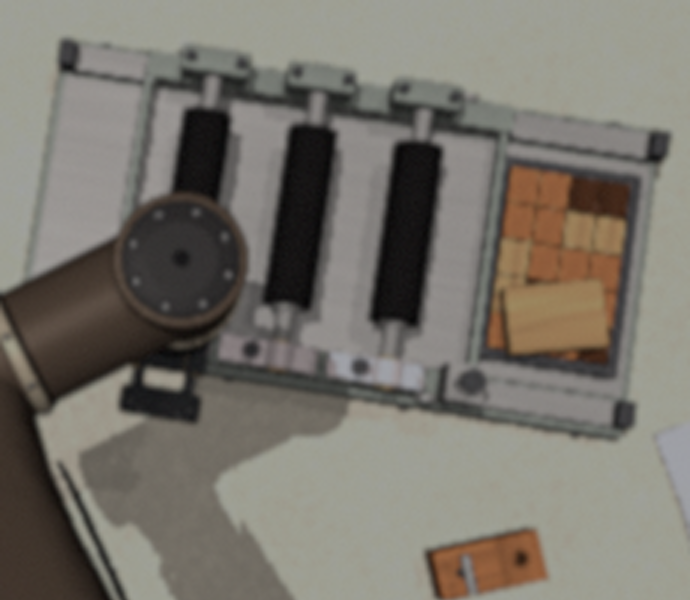

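The side view shows cap 3 swung up and held between the fingers (195,120), and the pin seated at (458,340). The top view shows the planer unmoved at (555,315). The cap is at about 1.07 rad and still, so I'm handing in.

```bash
python3 -c "
from plant import ticket
from h import *
need()
ticket.close_job()"
```

```text
t 21.68 pos [0.577  0.0848 0.1709] jaw [-0.99    0.1413 -0.0004] x [ 0.0005  0.0013 -1.    ] rot units [-0.0152  0.0063  0.0241] F [ 1.9415 -0.135  -6.5678] open 0.0279 j6 -35.61010257980086
the job is handed in; nothing more can be done
```

I slid the locking pin home in the lock block and let it go. Then I tapped the bolts in order and found bolt 3, the one farthest from the lock block, to be the loose one. I handed the job in at 21.7 s with its cap held wide open.

- **Pin:** it was pressed down firmly (47 N at contact). After release the top of its head measured about 0.161 m, which is what it should be when fully home.
- **Bolts:** bolts 1 and 2 stopped the fingers at 126 mm height with about 33–36 N, so they are tight. Bolt 3 sank about 4 mm, at about 2 N until it bottomed out.
- **Cap:** by the tool's position on its arc it stands at about 1.07 rad. The lip is still gripped (opening 28 mm) and the tool position did not change over the last readings.
- **Bystanders:** the planer looked unmoved in the last pictures. I did not re-measure the planer, ink tin or brayer, but no move came near the tin or the brayer.

One check disagreed along the way. Before insertion the pin hung about 3 mm off the tool axis in the side view, so I corrected the tool position by 3 mm, and the pin then went in with only about 2 N sideways.

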